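# Press three caps home in their weld nests, in order

## Task

Three white plastic caps stand a little proud in their weld nests. Press each one down home with the fingertips, lightly and without lifting it, until its shoulder is flush with the nest's rim: first the oblong cap, then the square one, last the round one. Leave the loose things around them where they are.

Things in the scene. Friction and masses are not known exactly. Their poses are not given: they have to be found in the camera images.
- cap_long: loose white oblong plastic cap, 84 x 34 mm seen from above (long side along its x), 28 mm high, 45 g; origin: centre of its underside, z up; flat top (74 x 24 mm), shoulder all round 20 mm above the underside. Upright in its nest with 1.5 mm play all round; at the start its top is 50 mm above the table (16 mm above the nest's rim), fully home 42 mm, with the shoulder flush with the rim
- nest_long: dark steel weld nest on an aluminium foot plate, bolted to the table, that holds the oblong cap; foot plate 131 x 67 mm, walls 107 x 57 mm over the outside, rim 34 mm above the table; origin on the table under its centre, z up, turned like its cap
- seat_long (a joint): how far the stiff pad under the oblong cap has been pressed down, in m: 0 at the start (cap standing 8 mm proud), 0.008 fully home on a sprung stop, which from about 6 N gives up to 6 mm more (2.5 N per mm) and springs back. Pressed on the cap it begins to give at about 3 N and needs about 5 N near the stop; it stays where it is left
- cap_square: loose white square plastic cap, 48 x 48 mm seen from above, 28 mm high, 45 g; origin: centre of its underside, z up; flat top (38 x 38 mm), shoulder all round 20 mm above the underside. Upright in its nest with 1.5 mm play all round; at the start its top is 50 mm above the table (16 mm above the nest's rim), fully home 42 mm, with the shoulder flush with the rim
- nest_square: dark steel weld nest on an aluminium foot plate, bolted to the table, that holds the square cap; foot plate 95 x 81 mm, walls 71 x 71 mm over the outside, rim 34 mm above the table; origin on the table under its centre, z up, turned like its cap
- seat_square (a joint): how far the stiff pad under the square cap has been pressed down, in m: 0 at the start (cap standing 8 mm proud), 0.008 fully home on a sprung stop, which from about 6 N gives up to 6 mm more (2.5 N per mm) and springs back. Pressed on the cap it begins to give at about 3 N and needs about 5 N near the stop; it stays where it is left
- cap_round: loose white round plastic cap, 52 mm across, 28 mm high, 45 g; origin: centre of its underside, z up; flat top (42 mm across), shoulder all round 20 mm above the underside. Upright in its nest with 1.5 mm play all round; at the start its top is 50 mm above the table (16 mm above the nest's rim), fully home 42 mm, with the shoulder flush with the rim
- nest_round: dark steel weld nest on an aluminium foot plate, bolted to the table, that holds the round cap; foot plate 98 x 82 mm, round wall 75 mm across, rim 34 mm above the table; origin on the table under its centre, z up, turned like its cap
- seat_round (a joint): how far the stiff pad under the round cap has been pressed down, in m: 0 at the start (cap standing 8 mm proud), 0.008 fully home on a sprung stop, which from about 6 N gives up to 6 mm more (2.5 N per mm) and springs back. Pressed on the cap it begins to give at about 3 N and needs about 5 N near the stop; it stays where it is left
- horn: stepped round steel weld horn standing upright, 44 mm across the foot, 75 mm high; origin under its centre; loose, to be left alone
- jar: small jar with a black screw cap, 44 mm across, 70 mm high; origin under its centre; loose, to be left alone
- driver: screwdriver lying flat near the robot; origin under its middle; loose, to be left alone
- tape: roll of yellow tape lying flat, 80 mm across, 20 mm high; origin under its centre; loose, to be left alone
- meter: yellow hand-held meter lying flat beyond the nests, 90 x 170 x 35 mm; origin under its centre; loose, to be left alone
- spanner: steel spanner lying flat beyond the nests; origin under its middle; loose, to be left alone
Things that resemble listed ones, but are neither listed nor needed, are in the scene too. Leave any pink look-alike of the cap_square alone.

How it is judged:
On the way, in this order (a step that is already met when the one before it is completed fails the run):
1. the oblong cap is pressed home (seat down by 5 mm or more of 8) (value of joint seat_long above 0.005 m), for 0.2 s.
2. the square cap is pressed home (seat down by 5 mm or more of 8) (value of joint seat_square above 0.005 m), for 0.2 s.
3. the round cap is pressed home (seat down by 5 mm or more of 8) (value of joint seat_round above 0.005 m), for 0.2 s.
At the end, for the whole second after the job is handed in: all three seats are down by at least 4.5 mm of 8, each cap resting on its seat (underside less than 18.5 mm above the table), upright within 0.08 rad, within 4 mm of its nest's centre and at rest (value of joint each of seat_long, seat_square, seat_round above 0.0045 m and z of cap_long in the frame of nest_long below 0.0185 m and horizontal distance between cap_long and nest_long below 0.004 m and angle between each of cap_long, cap_square, cap_round's own z axis and vertical below 0.08 rad and linear speed of each of cap_long, cap_square, cap_round below 0.02 m/s and z of cap_square in the frame of nest_square below 0.0185 m and horizontal distance between cap_square and nest_square below 0.004 m and z of cap_round in the frame of nest_round below 0.0185 m and horizontal distance between cap_round and nest_round below 0.004 m); the robot touches nothing.
It fails at once if the square cap is pressed down (over 3 mm) before the oblong one is home (value of joint seat_square above 0.003 m and value of joint seat_long below 0.0045 m).
It fails at once if the round cap is pressed down (over 3 mm) before the oblong and square ones are home (value of joint seat_round above 0.003 m and value of joint any of seat_long, seat_square below 0.0045 m).
It fails at once if a cap is pressed harder than 22 N (contact force between any of the fingers, the arm and cap_long above 22 N or contact force between any of the fingers, the arm and cap_square above 22 N or contact force between any of the fingers, the arm and cap_round above 22 N).
It fails at once if a cap is lifted (8 mm above where it sat) (z of cap_long in the frame of nest_long above 0.03 m or z of cap_square in the frame of nest_square above 0.03 m or z of cap_round in the frame of nest_round above 0.03 m).
It fails at once if a loose thing that is not part of the job is moved by more than 20 mm (distance of any of horn, jar, driver, tape, meter, spanner from where it was at the start of the episode above 0.02 m).
It also fails if it takes over 51 s, if anything falls off the work surface, if the arm or the gripper's body presses on something with over 40 N, if the wrist force passes 120 N, or if a joint passes its speed limit or range.

## Robot

A 7-joint arm with a two-finger parallel gripper is mounted at the origin on the work surface. World frame = base frame: x ahead of the robot, y to its left, z up, the work surface at z = 0. Lengths are in m, angles in rad, forces in N, time in s.
With the tool pointing down it reaches from about 0.4 to 0.85 m from the base axis. Payload 4.5 kg.
Tool frame: the origin (TCP) lies midway between the tips of the shut fingers; the grasp point (between the pads) lies 19 mm behind it (r.hold_point_z is the distance from the TCP to the grasp point, in m); z points along the fingers, y is the direction in which the jaws open and shut (so a half turn about z gives the same grasp; the last joint's range is limited). The gripper opens to 88 mm and grips with 3 to 60 N. Pads are 18 mm wide; open, the fingers measure 123 mm over their backs; the gripper's body (75 mm by 187 mm) begins 45 mm behind the grasp point.
Start: joints at [-1.073, 0.689, -0.195, 1.565, 0.157, 0.902, -0.215], TCP at [0.28, 0.559, 0.239] pointing down, gripper open.
Joint ranges: [-3.01, 3.01], [-0.46, 2.08], [-1.47, 1.51], [0.13, 2.56], [-1, 4.14], [0.04, 2.09], [-2.66, 2.66]. Speed limits (rad/s): [2.57, 2.57, 3.14, 3.14, 3.14, 3.14, 3.14].

## Interface

Orientations are given as a unit quaternion [x, y, z, w].
In Python, from plant import r gives the robot as it stands. The module is installed in compiled form; this text tells all that it offers.
- The arm moves only by the tool move_arm, never from a script. Its arguments are lists of equal length, an entry for each row: "turn": the turn, a rotation vector about the tool's x, y, z in units of 2 pi rad (1.0 is 2 pi rad), a list of three; "dp": the shift along the tool's x, y, z in units of 2.5 cm (1.0 is 2.5 cm), a list of three; "jaw": the closure, from -1 (fully open) to 1 (shut), so that 0 is half open. In form: {"turn": [[wx, wy, wz], ...], "dp": [[x, y, z], ...], "jaw": [jaw, ...]}. A call has 1 to 10 rows; each row shifts and turns the commanded pose from where the row before left it, along the tool's axes as they then stand; what a row does not reach is not made up. A row lasts 1/12 s, in which the tool goes at most 41.7 mm and 7.16 degrees, less where a joint would pass 70% of its speed; a pose out of reach is approached as far as the arm can. A call with a number of a shift or a turn outside -1 to 1 is refused whole. A call with a gripper value outside its range is refused whole. The fingers move at their own pace and stop on an object; "newtons" is the grip in N (left out, the last holds). Time passes only in rows, so rows that do not move let the fingers close. It gives the time, the measured TCP pose, the force and the opening at its end, in the units of the state.
- r.get_state(): the state, without advancing time (a new reading comes with each control period).
- r.snapshot(name): name is "scene" or "top" or "wrist"; returns a dict with "frame" (420x560x3 uint8, blue, green, red), "mtx" (3x3 intrinsics, pixels), "origin" and "orientation" of the camera in the world; the wrist camera has in their place "tool_from_camera" (4x4, takes a point from camera to tool coordinates, whose origin is the TCP and whose axes are the flange's). Camera axes: x right, y up, looking along -z (the intrinsics and any distortion apply to the point x, -y, -z); pixel columns grow to the right and rows downward; lengths in m; the calibration is good to about 2 mm. A picture is of the moment at which its call begins: read the wrist's pose just before it. There is no depth.
- r.finish_job(): hands the job in, once; it reports no verdict.
The state is a dict: "clock": time; "q": joint angles; "qd": joint speeds; "joint_torque": joint torques, N m; "tool_pos": TCP position; "eef_rot": TCP orientation; "contact_force": force on the tool from outside, world axes, zero at the start; "moment": the same for the moment, N m; "opening": opening from 0.0 (shut) to 1.0 (fully open).
Only numpy, scipy, OpenCV 4.12 (cv2) and the standard library are available. Lean on these libraries where they do the work, as an engineer would, in place of code of your own. Each camera call takes 0.05 s, during which the arm holds its last target.

## Working session

There is one attempt and no reset: what is moved stays moved. The work goes in short steps, Python scripts to look and compute and a tool call to move; the robot and the scene stay as the last step left them, time stands still between calls to the robot, and variables do not carry over. Pictures are saved under pics/ and viewed, and the job is handed in when it is done.

Besides the shell and the picture viewer there is one more tool, called after "Request:" as name(argument=value, ...), one argument or row to a line, values as JSON. move_arm: Moves the arm, as the interface text tells. Shifts and turns lie within -1 to 1; 1 stands for 2.5 cm of shift or 2 pi rad of turn. Its arguments: {"type":"object","properties":{"turn":{"type":"array","items":{"type":"array","items":{"type":"number","minimum":-1,"maximum":1}}},"dp":{"type":"array","items":{"type":"array","items":{"type":"number","minimum":-1,"maximum":1}}},"jaw":{"type":"array","items":{"type":"number"}},"newtons":{"type":"number"}},"required":["turn","dp","jaw"]}

```bash
ls; mkdir -p pics
python3 - <<'E'
from plant import r
import cv2,pickle
print(r.get_state(), r.hold_point_z)
for n in ("scene","top"):
    s=r.snapshot(n); cv2.imwrite(f"pics/{n}0.png",s["frame"]); pickle.dump(s,open(f"{n}0.pkl","wb")); print(n,s["mtx"],s["origin"],s["orientation"],[k for k in s])
E
```

```text
pics
{'clock': 0.0, 'q': array([-1.07321154,  0.68998541, -0.19452939,  1.56632968,  0.15727773,
        0.90249576, -0.21513047]), 'qd': array([ 0.00107972,  0.00195779,  0.00016845, -0.00040483,  0.00122173,
       -0.00137571, -0.00048593]), 'joint_torque': array([ 4.27562572e-04, -5.27561331e+01, -1.26690656e+00, -1.53422034e+01,
       -5.26556396e-02,  6.48273548e-03,  1.73860699e-04]), 'tool_pos': array([0.27933603, 0.5584016 , 0.23791335]), 'eef_rot': array([ 2.29795125e-01,  9.73238596e-01, -9.00229898e-04, -1.58751373e-04]), 'contact_force': array([-0.01542231, -0.87229511,  0.39506462]), 'moment': array([-0.04042275, -0.00246147,  0.01157248]), 'opening': 1.00049507104456} 0.0187
scene [[457.62730203   0.         287.25155951]
 [  0.         457.62730203 201.08926508]
 [  0.           0.           1.        ]] [ 1.19535763 -0.03645982  0.91929853] [0.2138675  0.21914049 0.67615348 0.67011537] ['frame', 'mtx', 'origin', 'orientation']
top [[425.07995308   0.         281.57739257]
 [  0.         425.07995308 209.05702187]
 [  0.           0.           1.        ]] [ 0.47213867 -0.05140843  0.90590751] [ 0.04338052 -0.0332733  -0.70516026  0.70693708] ['frame', 'mtx', 'origin', 'orientation']
```

View pics/scene0.png

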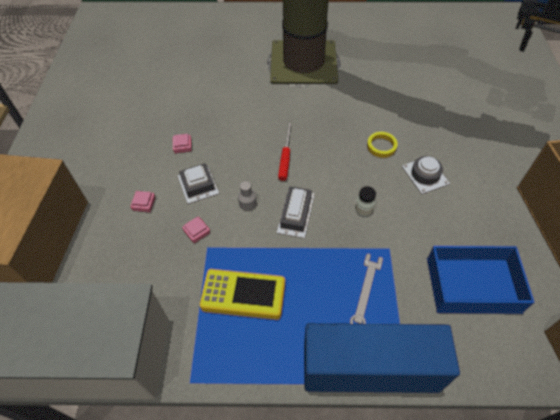

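View pics/top0.png

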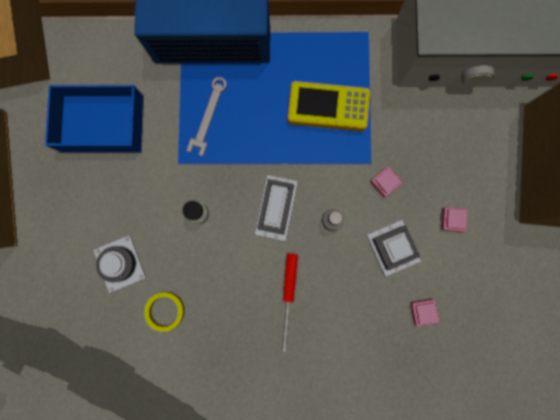

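Top view: the oblong cap is at about (276,208), the square at (398,248) and the round at (115,264). The pink look-alikes at (387,181), (455,219) and (425,312) have no nest. The white square in the dark nest on an aluminium foot fits the description. I'll enlarge the crops and measure.

```bash
cat > h.py <<'E'
import numpy as np,cv2,pickle
from scipy.spatial.transform import Rotation as R
def ray(s,u,v,z):
    K=s["mtx"]; d=np.array([(u-K[0,2])/K[0,0],-(v-K[1,2])/K[1,1],-1.0])
    d=R.from_quat(s["orientation"]).as_matrix()@d; o=np.asarray(s["origin"])
    return o+d*(z-o[2])/d[2]
def proj(s,p):
    c=R.from_quat(s["orientation"]).as_matrix().T@(np.asarray(p)-s["origin"]); K=s["mtx"]
    return np.array([K[0,0]*c[0]/-c[2]+K[0,2], K[1,1]*-c[1]/-c[2]+K[1,2]])
E
python3 - <<'E'
from h import *
import glob
t=pickle.load(open("top0.pkl","rb"));sc=pickle.load(open("scene0.pkl","rb"))
C={"long":((276,208),(296,210)),"sq":((398,248),(197,180)),"rd":((115,264),(427,168))}
rows=[]
for n,cs in C.items():
    ims=[]
    for s,c in zip((t,sc),cs):
        f=s["frame"][c[1]-38:c[1]+38,c[0]-38:c[0]+38]
        ims.append(cv2.resize(f,None,fx=3.5,fy=3.5,interpolation=cv2.INTER_CUBIC))
    rows.append(np.vstack(ims))
cv2.imwrite("pics/crops.png",np.hstack(rows))
E
```

```text
(no output)
```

View pics/crops.png

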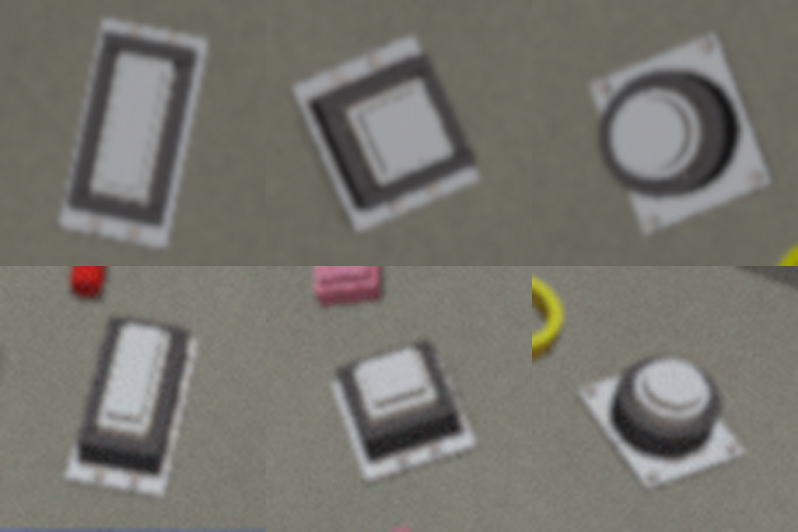

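The crops show white caps in dark nests in all three places, so these are the right ones. Next I'll measure the white blobs in both views.

Run:
```python
from h import *
t=pickle.load(open("top0.pkl","rb"));sc=pickle.load(open("scene0.pkl","rb"))
C={"long":((276,208),(296,206)),"sq":((398,248),(197,175)),"rd":((113,264),(428,164))}
for n,cs in C.items():
    for s,c,th in zip((t,sc),cs,(115,130)):
        g=cv2.GaussianBlur(cv2.cvtColor(s["frame"],cv2.COLOR_BGR2GRAY),(0,0),.6)
        m=(g>th).astype(np.uint8)
        k,l,st,ce=cv2.connectedComponentsWithStats(m,connectivity=4)
        i=l[c[1],c[0]]
        cnt=cv2.findContours((l==i).astype(np.uint8),cv2.RETR_EXTERNAL,cv2.CHAIN_APPROX_NONE)[0][0][:,0]
        w=np.array([ray(s,u,v,.046)[:2] for u,v in cnt],np.float32)
        print(n,g[c[1],c[0]],st[i],cv2.minAreaRect(w))
```

```text
long 161 [264 185  24  42 662] ((0.5726210474967957, -0.026597406715154648), (0.03381729871034622, 0.0831773579120636), 78.56993865966797)
long 189 [286 188  20  32 439] ((0.5750012993812561, -0.026284458115696907), (0.03374207019805908, 0.08826357871294022), 78.96904754638672)
sq 160 [383 233  30  29 544] ((0.48936253786087036, -0.2724015414714813), (0.04679357632994652, 0.0467182956635952), 23.158809661865234)
sq 190 [184 165  23  21 325] ((0.49009495973587036, -0.27438032627105713), (0.05438107252120972, 0.047882113605737686), 22.604875564575195)
rd 160 [100 252  25  25 503] ((0.45370277762413025, 0.30310845375061035), (0.048052992671728134, 0.049159757792949677), 0.2267737090587616)
rd 187 [418 156  22  18 291] ((0.4534952640533447, 0.30494120717048645), (0.04887301102280617, 0.05743977800011635), 47.64261245727539)
```

Request:
move_arm(
  turn=[
    [0,0,0.019],
    [0,0,0.019],
    [0,0,0.019],
    [0,0,0.019],
    [0,0,0.019],
    [0,0,0.019],
    [0,0,0.019],
    [0,0,0.019],
    [0,0,0.019],
    [0,0,0.019],
  ],
  dp=[
    [0,0,0],
    [0,0,0],
    [0,0,0],
    [0,0,0],
    [0,0,0],
    [0,0,0],
    [0,0,0],
    [0,0,0],
    [0,0,0],
    [0,0,0],
  ],
  jaw=[1,1,1,1,1,1,1,1,1,1],
  newtons=20,
)

```text
clock: 0.93
tool_pos: [0.2793, 0.5587, 0.2383]
eef_rot: [0.739, 0.674, -0.0, 0.0]
contact_force: [0.9, 0.4, 0.4]
opening: 0.267
```

```bash
cat > go.py <<'E'
import sys
from h import *
from plant import r
s=r.get_state(); M=R.from_quat(s["eef_rot"])
T={"long":(.573,-.0262),"sq":(.4895,-.273),"rd":(.4535,.3035)}[sys.argv[1]]
g=np.array([*T,float(sys.argv[2])])
print("clock",s["clock"],"pos",s["tool_pos"].round(4),"F",s["contact_force"].round(2),"open",round(s["opening"],3),"q",s["q"].round(2))
print("axes",M.as_matrix().round(3).tolist())
print("dp units total",((M.inv().apply(g-s["tool_pos"]))/.025).round(3))
down=R.from_matrix(np.column_stack([M.as_matrix()[:,0]*[1,1,0],M.as_matrix()[:,1]*[1,1,0],[0,0,-1]]))
print("tilt fix turn",((M.inv()*down).as_rotvec()/(2*np.pi)).round(4))
E
python3 go.py long 0.12
```

```text
clock 0.9333 pos [0.2793 0.5587 0.2383] F [0.94 0.35 0.42] open 0.267 q [-1.27  0.69  0.15  1.58 -0.13  0.88 -1.16]
axes [[0.092, 0.996, -0.001], [0.996, -0.092, -0.001], [-0.001, -0.0, -1.0]]
dp units total [-22.207  13.862   4.745]
tilt fix turn [-0.0001  0.0001 -0.    ]
```

Request:
move_arm(
  turn=[
    [0,0,0.0019],
    [0,0,0.0019],
    [0,0,0.0019],
    [0,0,0.0019],
    [0,0,0],
    [0,0,0],
    [0,0,0],
    [0,0,0],
    [0,0,0],
    [0,0,0],
  ],
  dp=[
    [-0.9,0.55,0],
    [-0.9,0.55,0],
    [-0.9,0.55,0],
    [-0.9,0.55,0],
    [-0.9,0.55,0],
    [-0.9,0.55,0],
    [-0.9,0.55,0],
    [-0.9,0.55,0],
    [-0.9,0.55,0],
    [-0.9,0.55,0],
  ],
  jaw=[1,1,1,1,1,1,1,1,1,1],
)

```text
clock: 1.77
tool_pos: [0.3886, 0.3176, 0.2385]
eef_rot: [0.753, 0.658, -0.0, -0.0]
contact_force: [-0.5, 0.4, -0.6]
opening: 0.006
```

Request:
move_arm(
  turn=[
    [0,0,0],
    [0,0,0],
    [0,0,0],
    [0,0,0],
    [0,0,0],
    [0,0,0],
    [0,0,0],
    [0,0,0],
    [0,0,0],
    [0,0,0],
  ],
  dp=[
    [-0.9,0.55,0],
    [-0.9,0.55,0],
    [-0.9,0.55,0],
    [-0.9,0.55,0],
    [-0.9,0.55,0],
    [-0.9,0.55,0],
    [-0.9,0.55,0],
    [-0.9,0.55,0],
    [-0.9,0.55,0],
    [-0.9,0.55,0],
  ],
  jaw=[1,1,1,1,1,1,1,1,1,1],
)

```text
clock: 2.6
tool_pos: [0.4947, 0.0763, 0.2385]
eef_rot: [0.753, 0.658, -0.0, -0.0]
contact_force: [-0.3, 0.2, 0.1]
opening: 0.003
```

```bash
python3 go.py long 0.12
```

```text
clock 2.6 pos [0.4947 0.0763 0.2385] F [-0.35  0.24  0.14] open 0.003 q [-0.3   0.53  0.09  1.94 -0.07  0.67 -0.31]
axes [[0.134, 0.991, -0.001], [0.991, -0.134, 0.0], [-0.0, -0.001, -1.0]]
dp units total [-3.641  3.657  4.738]
tilt fix turn [-0.0001  0.     -0.    ]
```

Request:
move_arm(
  turn=[
    [0,0,0.002],
    [0,0,0.002],
    [0,0,0.002],
    [0,0,0.002],
    [0,0,0],
    [0,0,0],
    [0,0,0],
    [0,0,0],
  ],
  dp=[
    [-0.6,0.6,0.5],
    [-0.6,0.6,0.8],
    [-0.6,0.6,0.8],
    [-0.6,0.6,0.8],
    [-0.6,0.6,0.8],
    [-0.6,0.6,0.8],
    [0,0,0],
    [0,0,0],
  ],
  jaw=[1,1,1,1,1,1,1,1],
)

```text
clock: 3.27
tool_pos: [0.5679, -0.027, 0.1249]
eef_rot: [0.77, 0.638, -0.001, -0.001]
contact_force: [-1.3, 1.4, 0.4]
opening: 0.004
```

```bash
python3 go.py long 0.054
python3 - <<'E'
from plant import r
import cv2,pickle,numpy as np
st=r.get_state();s=r.snapshot("wrist");t=r.snapshot("top")
pickle.dump((st,s),open("w1.pkl","wb"))
cv2.imwrite("pics/w1.png",np.hstack([cv2.resize(s["frame"],(400,300)),cv2.resize(t["frame"],(400,300))]))
print(s["tool_from_camera"],s["mtx"])
E
```

```text
clock 3.2667 pos [ 0.5679 -0.027   0.1249] F [-1.34  1.42  0.38] open 0.004 q [-0.07  0.78  0.05  1.84 -0.08  0.53 -0.15]
axes [[0.186, 0.983, -0.003], [0.983, -0.186, -0.0], [-0.001, -0.003, -1.0]]
dp units total [0.072 0.202 2.837]
tilt fix turn [-0.0004  0.0001  0.    ]
[[ 1.82119230e-04  9.53480931e-01  3.01453282e-01  7.77889888e-02]
 [ 9.99999604e-01 -4.36266140e-04  7.75749682e-04 -1.01697365e-03]
 [ 8.71176389e-04  3.01453021e-01 -9.53480633e-01 -1.46852520e-01]
 [ 0.00000000e+00  0.00000000e+00  0.00000000e+00  1.00000000e+00]] [[344.80912925   0.         281.42413888]
 [  0.         344.80912925 208.47995532]
 [  0.           0.           1.        ]]
```

View pics/w1.png

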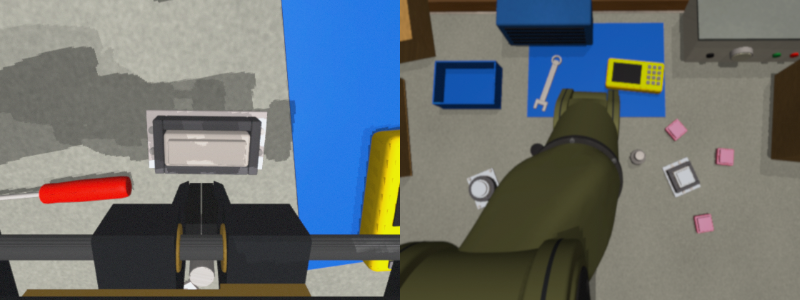

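The left half of the picture is the wrist view. The oblong cap is at about (207,148) there, which is (290,207) at full size. I'll cast that ray as a cross-check.

```bash
cat > wr.py <<'E'
from h import *
def wray(st,s,u,v,z):
    M=R.from_quat(st["eef_rot"]).as_matrix();T=s["tool_from_camera"];K=s["mtx"]
    d=M@T[:3,:3]@np.array([(u-K[0,2])/K[0,0],-(v-K[1,2])/K[1,1],-1.])
    o=M@T[:3,3]+st["tool_pos"]; return (o+d*(z-o[2])/d[2]).round(4)
E
python3 - <<'E'
from wr import *
st,s=pickle.load(open("w1.pkl","rb"))
print(wray(st,s,290,207,.046))
for c in ((162/400*560,130*1.4),(249*1.4,130*1.4),(249*1.4,166*1.4),(165*1.4,166*1.4)): print(wray(st,s,*c,.045))
E
```

```text
[ 0.5737 -0.0206  0.046 ]
[0.5349 0.0044 0.045 ]
[ 0.6155 -0.0108  0.045 ]
[ 0.6109 -0.047   0.045 ]
[ 0.5294 -0.0317  0.045 ]
```

Request:
move_arm(
  turn=[
    [-0.0004,0.0001,0],
    [0,0,0],
    [0,0,0],
    [0,0,0],
    [0,0,0],
    [0,0,0],
    [0,0,0],
    [0,0,0],
  ],
  dp=[
    [0.12,0.18,0.5],
    [0,0,0.5],
    [0,0,0.5],
    [0,0,0.4],
    [0,0,0.3],
    [0,0,0.3],
    [0,0,0],
    [0,0,0],
  ],
  jaw=[1,1,1,1,1,1,1,1],
)

```text
clock: 4.03
tool_pos: [0.5737, -0.0237, 0.0636]
eef_rot: [0.769, 0.639, 0.001, 0.001]
contact_force: [-0.1, 0.0, -0.3]
opening: 0.007
```

```bash
python3 go.py long 0.041
```

```text
clock 4.0333 pos [ 0.5737 -0.0237  0.0636] F [-0.14  0.01 -0.29] open 0.007 q [-0.06  0.88  0.04  1.85 -0.08  0.41 -0.15]
axes [[0.184, 0.983, 0.002], [0.983, -0.184, 0.0], [0.001, 0.002, -1.0]]
dp units total [-0.106 -0.012  0.902]
tilt fix turn [ 0.0004 -0.0001  0.    ]
```

Request:
move_arm(
  turn=[
    [0,0,0],
    [0,0,0],
    [0,0,0],
    [0,0,0],
    [0,0,0],
    [0,0,0],
  ],
  dp=[
    [-0.06,0,0.1],
    [0,0,0.1],
    [0,0,0.1],
    [0,0,0.08],
    [0,0,0],
    [0,0,0],
  ],
  jaw=[1,1,1,1,1,1],
)

```text
clock: 4.53
tool_pos: [0.5735, -0.0252, 0.0541]
eef_rot: [0.769, 0.639, 0.001, 0.001]
contact_force: [0.1, 0.3, 0.3]
opening: 0.002
```

Request:
move_arm(
  turn=[
    [0,0,0],
    [0,0,0],
    [0,0,0],
    [0,0,0],
    [0,0,0],
    [0,0,0],
  ],
  dp=[
    [0,0,0.05],
    [0,0,0.05],
    [0,0,0.05],
    [0,0,0.05],
    [0,0,0],
    [0,0,0],
  ],
  jaw=[1,1,1,1,1,1],
)

```text
clock: 5.03
tool_pos: [0.5736, -0.0253, 0.0491]
eef_rot: [0.769, 0.639, 0.001, 0.001]
contact_force: [0.7, 0.0, -0.3]
opening: 0.004
```

Request:
move_arm(
  turn=[
    [0,0,0],
    [0,0,0],
    [0,0,0],
    [0,0,0],
    [0,0,0],
  ],
  dp=[
    [0,0,0.05],
    [0,0,0.05],
    [0,0,0],
    [0,0,0],
    [0,0,0],
  ],
  jaw=[1,1,1,1,1],
)

```text
clock: 5.45
tool_pos: [0.5735, -0.0253, 0.0466]
eef_rot: [0.769, 0.639, 0.001, 0.001]
contact_force: [-0.2, 0.5, 0.6]
opening: 0.005
```

Request:
move_arm(
  turn=[
    [0,0,0],
    [0,0,0],
    [0,0,0],
    [0,0,0],
    [0,0,0],
  ],
  dp=[
    [0,0,0.05],
    [0,0,0.05],
    [0,0,0],
    [0,0,0],
    [0,0,0],
  ],
  jaw=[1,1,1,1,1],
)

```text
clock: 5.87
tool_pos: [0.5736, -0.0253, 0.0441]
eef_rot: [0.769, 0.639, 0.001, 0.001]
contact_force: [0.5, -0.2, 1.5]
opening: 0.007
```

Run:
```python
from plant import r
import cv2,numpy as np
s=r.snapshot("wrist");t=r.snapshot("scene")
cv2.imwrite("pics/w2.png",np.hstack([cv2.resize(s["frame"][150:360,130:410],(400,300)),cv2.resize(t["frame"][150:255,226:366],(400,300),interpolation=cv2.INTER_CUBIC)]))
for i in range(6):
    r.snapshot("top"); print(r.get_state()["contact_force"].round(2), r.get_state()["tool_pos"].round(4))
```

```text
[0.08 0.66 1.24] [ 0.5736 -0.0253  0.0441]
[-0.36 -0.35  1.09] [ 0.5735 -0.0253  0.0441]
[-1.12 -0.24  1.2 ] [ 0.5736 -0.0253  0.0441]
[0.13 0.68 1.03] [ 0.5736 -0.0253  0.0441]
[-0.59  0.52  0.01] [ 0.5736 -0.0253  0.0441]
[0.54 0.63 0.31] [ 0.5735 -0.0253  0.0441]
```

View pics/w2.png

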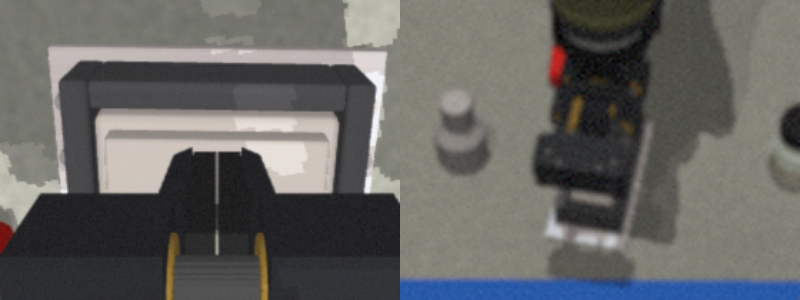

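Request:
move_arm(
  turn=[
    [0,0,0],
    [0,0,0],
  ],
  dp=[
    [0,0,0.05],
    [0,0,0.05],
  ],
  jaw=[1,1],
)

```text
clock: 6.43
tool_pos: [0.5736, -0.0253, 0.0419]
eef_rot: [0.769, 0.639, 0.001, 0.001]
contact_force: [-1.5, -0.2, 6.5]
opening: 0.006
```

Request:
move_arm(
  turn=[
    [0,0,0],
    [0,0,0],
  ],
  dp=[
    [0,0,0.0],
    [0,0,0.0],
  ],
  jaw=[1,1],
)

```text
clock: 6.6
tool_pos: [0.5736, -0.0253, 0.042]
eef_rot: [0.769, 0.639, 0.001, 0.001]
contact_force: [-1.0, 0.7, 5.8]
opening: 0.01
```

Request:
move_arm(
  turn=[
    [0,0,0],
    [0,0,0],
  ],
  dp=[
    [0,0,0.04],
    [0,0,0.04],
  ],
  jaw=[1,1],
)

```text
clock: 6.77
tool_pos: [0.5736, -0.0253, 0.0403]
eef_rot: [0.769, 0.639, 0.001, 0.001]
contact_force: [-2.0, -0.5, 9.4]
opening: 0.002
```

At 0.042 m the force was 6 N, and at 0.0403 m it was 9.4 N. That slope matches the sprung stop, so the oblong cap is home. I'll hold briefly, lift off and look.

Request:
move_arm(
  turn=[
    [0,0,0],
    [0,0,0],
    [0,0,0],
    [0,0,0],
    [0,0,0],
    [0,0,0],
    [0,0,0],
    [0,0,0],
    [0,0,0],
    [0,0,0],
  ],
  dp=[
    [0,0,0],
    [0,0,0],
    [0,0,0],
    [0,0,-0.2],
    [0,0,-0.4],
    [0,0,-0.8],
    [0,0,-0.8],
    [0,0,-0.8],
    [0,0,0],
    [0,0,0],
  ],
  jaw=[1,1,1,1,1,1,1,1,1,1],
)

```text
clock: 7.6
tool_pos: [0.5742, -0.0253, 0.1158]
eef_rot: [0.769, 0.639, 0.002, 0.002]
contact_force: [-1.1, -0.0, 0.0]
opening: 0.004
```

```bash
python3 go.py sq 0.12
python3 - <<'E'
from plant import r
import cv2,numpy as np
s=r.snapshot("wrist");t=r.snapshot("scene")
cv2.imwrite("pics/w3.png",np.hstack([cv2.resize(s["frame"],(400,300)),cv2.resize(t["frame"][150:255,226:366],(400,300),interpolation=cv2.INTER_CUBIC)]))
E
```

```text
clock 7.6 pos [ 0.5742 -0.0253  0.1158] F [-1.05 -0.01  0.  ] open 0.004 q [-0.07  0.8   0.05  1.84 -0.08  0.51 -0.15]
axes [[0.184, 0.983, 0.005], [0.983, -0.184, 0.0], [0.001, 0.005, -1.0]]
dp units total [-10.361  -1.508  -0.189]
tilt fix turn [ 0.0008 -0.0002  0.    ]
```

View pics/w3.png

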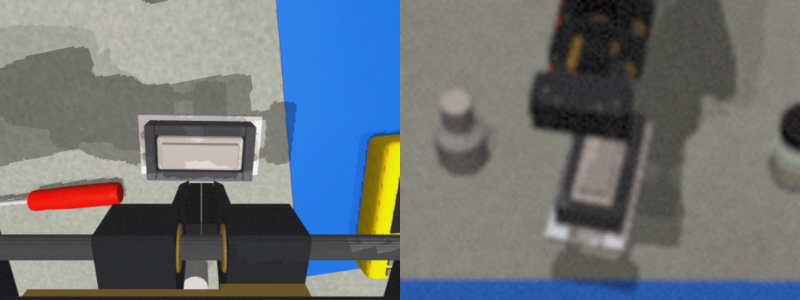

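The oblong cap's shoulder is now flush with the rim, and the driver and horn are undisturbed. Next is the square cap.

Request:
move_arm(
  turn=[
    [0.0008,-0.0002,0],
    [0,0,0],
    [0,0,0],
    [0,0,0],
    [0,0,0],
    [0,0,0],
    [0,0,0],
    [0,0,0],
    [0,0,0],
    [0,0,0],
  ],
  dp=[
    [0,0,-0.4],
    [-0.8,-0.12,0],
    [-0.8,-0.12,0],
    [-0.8,-0.12,0],
    [-0.8,-0.12,0],
    [-0.8,-0.12,0],
    [-0.8,-0.12,0],
    [-0.8,-0.12,0],
    [-0.8,-0.12,0],
    [-0.8,-0.12,0],
  ],
  jaw=[1,1,1,1,1,1,1,1,1,1],
)

```text
clock: 8.53
tool_pos: [0.5125, -0.1978, 0.1236]
eef_rot: [0.769, 0.639, -0.002, -0.002]
contact_force: [-0.1, -1.3, -0.1]
opening: 0.008
```

Request:
move_arm(
  turn=[
    [0,0,0],
    [0,0,0],
    [0,0,0],
    [0,0,0],
    [0,0,0],
    [0,0,0],
  ],
  dp=[
    [-0.8,-0.12,0],
    [-0.8,-0.1,0],
    [-0.8,-0.1,0],
    [-0.76,-0.1,0],
    [0,0,0],
    [0,0,0],
  ],
  jaw=[1,1,1,1,1,1],
)

```text
clock: 9.03
tool_pos: [0.4879, -0.2735, 0.1239]
eef_rot: [0.77, 0.638, -0.001, -0.002]
contact_force: [-0.0, 0.2, -0.8]
opening: 0.009
```

```bash
python3 go.py sq 0.06
python3 - <<'E'
from plant import r
import cv2,pickle,numpy as np
st=r.get_state();s=r.snapshot("wrist")
pickle.dump((st,s),open("w4.pkl","wb"))
cv2.imwrite("pics/w4.png",s["frame"])
E
```

```text
clock 9.0333 pos [ 0.4879 -0.2735  0.1239] F [-0.03  0.22 -0.75] open 0.009 q [ 0.44  0.77 -0.02  1.87  0.02  0.51  0.22]
axes [[0.186, 0.983, -0.004], [0.983, -0.186, 0.001], [-0.0, -0.004, -1.0]]
dp units total [0.032 0.072 2.555]
tilt fix turn [-0.0007  0.     -0.    ]
```

View pics/w4.png

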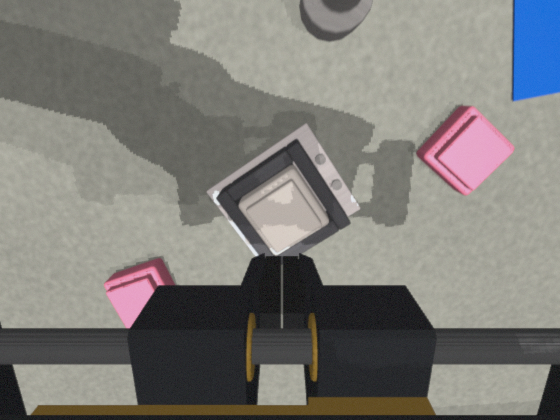

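The wrist view shows the white square cap in its dark nest at about (285,212), just in front of the fingertips. The pink ones sit off to the sides. I'll descend above it.

Run:
```python
from wr import *
st,s=pickle.load(open("w4.pkl","rb"))
print(wray(st,s,285,212,.049))
```

```text
[ 0.4897 -0.2686  0.049 ]
```

Request:
move_arm(
  turn=[
    [-0.0007,0,0],
    [0,0,0],
    [0,0,0],
    [0,0,0],
    [0,0,0],
    [0,0,0],
    [0,0,0],
    [0,0,0],
  ],
  dp=[
    [0.06,0.06,0.5],
    [0,0,0.5],
    [0,0,0.5],
    [0,0,0.5],
    [0,0,0.4],
    [0,0,0.2],
    [0,0,0],
    [0,0,0],
  ],
  jaw=[1,1,1,1,1,1,1,1],
)

```text
clock: 9.75
tool_pos: [0.491, -0.2712, 0.0599]
eef_rot: [0.769, 0.639, 0.0, 0.001]
contact_force: [-0.8, -0.2, 0.6]
opening: 0.007
```

```bash
python3 go.py sq 0.045
```

```text
clock 9.75 pos [ 0.491  -0.2712  0.0599] F [-0.79 -0.24  0.56] open 0.007 q [ 0.43  0.88 -0.01  1.89  0.03  0.37  0.21]
axes [[0.183, 0.983, 0.002], [0.983, -0.183, -0.0], [-0.0, 0.002, -1.0]]
dp units total [-0.08  -0.046  0.595]
tilt fix turn [0.0003 0.     0.    ]
```

Position is good: the estimates agree within 3 mm. Now I'll press.

Request:
move_arm(
  turn=[
    [0,0,0],
    [0,0,0],
    [0,0,0],
    [0,0,0],
    [0,0,0],
    [0,0,0],
    [0,0,0],
    [0,0,0],
  ],
  dp=[
    [-0.02,-0.04,0.1],
    [0,0,0.1],
    [0,0,0.1],
    [0,0,0.08],
    [0,0,0.06],
    [0,0,0.06],
    [0,0,0.05],
    [0,0,0.05],
  ],
  jaw=[1,1,1,1,1,1,1,1],
)

```text
clock: 10.42
tool_pos: [0.4897, -0.2723, 0.045]
eef_rot: [0.769, 0.639, 0.0, 0.001]
contact_force: [-0.6, -0.3, 4.2]
opening: 0.005
```

Request:
move_arm(
  turn=[
    [0,0,0],
    [0,0,0],
    [0,0,0],
  ],
  dp=[
    [0,0,0.05],
    [0,0,0.05],
    [0,0,0],
  ],
  jaw=[1,1,1],
)

```text
clock: 10.67
tool_pos: [0.4898, -0.2723, 0.0424]
eef_rot: [0.769, 0.639, 0.0, 0.001]
contact_force: [-0.7, -0.0, 5.2]
opening: 0.008
```

Request:
move_arm(
  turn=[
    [0,0,0],
    [0,0,0],
    [0,0,0],
  ],
  dp=[
    [0,0,0.05],
    [0,0,0.05],
    [0,0,0],
  ],
  jaw=[1,1,1],
)

```text
clock: 10.92
tool_pos: [0.4898, -0.2723, 0.0404]
eef_rot: [0.769, 0.639, 0.0, 0.001]
contact_force: [-1.6, 0.3, 10.3]
opening: 0.007
```

Request:
move_arm(
  turn=[
    [0,0,0],
    [0,0,0],
    [0,0,0],
    [0,0,0],
    [0,0,0],
    [0,0,0],
    [0,0,0],
    [0,0,0],
    [0,0,0],
    [0,0,0],
  ],
  dp=[
    [0,0,0],
    [0,0,0],
    [0,0,0],
    [0,0,-0.2],
    [0,0,-0.4],
    [0,0,-0.8],
    [0,0,-0.8],
    [0,0,-0.8],
    [0,0,0],
    [0,0,0],
  ],
  jaw=[1,1,1,1,1,1,1,1,1,1],
)

```text
clock: 11.75
tool_pos: [0.4901, -0.2723, 0.1159]
eef_rot: [0.769, 0.639, 0.001, 0.002]
contact_force: [-0.5, 1.4, -1.5]
opening: 0.006
```

```bash
python3 go.py rd 0.13
python3 - <<'E'
from plant import r
import cv2,numpy as np
s=r.snapshot("wrist");t=r.snapshot("scene")
cv2.imwrite("pics/w5.png",np.hstack([cv2.resize(s["frame"],(400,300)),cv2.resize(t["frame"][120:225,126:266],(400,300),interpolation=cv2.INTER_CUBIC)]))
E
```

```text
clock 11.75 pos [ 0.4901 -0.2723  0.1159] F [-0.51  1.38 -1.45] open 0.006 q [ 0.43  0.78 -0.02  1.87  0.03  0.48  0.22]
axes [[0.184, 0.983, 0.004], [0.983, -0.184, -0.002], [-0.001, 0.004, -1.0]]
dp units total [22.371 -5.669 -0.608]
tilt fix turn [0.0006 0.0002 0.    ]
```

View pics/w5.png

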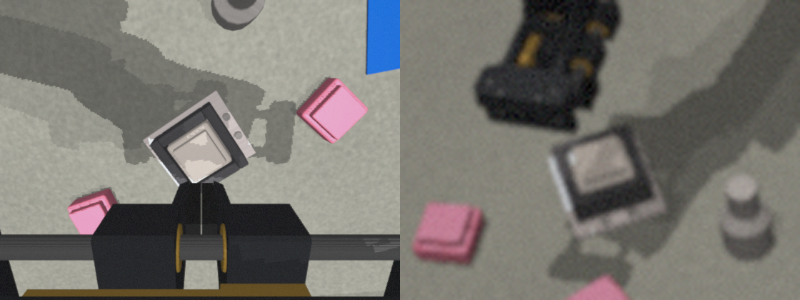

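The square cap is home: it reached 10 N on the stop and is flush. The round cap is next, travelling higher.

Request:
move_arm(
  turn=[
    [0.0006,0.0002,0],
    [0,0,0],
    [0,0,0],
    [0,0,0],
    [0,0,0],
    [0,0,0],
    [0,0,0],
    [0,0,0],
    [0,0,0],
    [0,0,0],
  ],
  dp=[
    [0,0,-0.8],
    [0.4,-0.1,-0.8],
    [0.8,-0.2,-0.4],
    [0.8,-0.2,0],
    [0.8,-0.2,0],
    [0.8,-0.2,0],
    [0.8,-0.2,0],
    [0.8,-0.2,0],
    [0.8,-0.2,0],
    [0.8,-0.2,0],
  ],
  jaw=[1,1,1,1,1,1,1,1,1,1],
)

```text
clock: 12.68
tool_pos: [0.4781, -0.0961, 0.164]
eef_rot: [0.769, 0.639, -0.001, -0.002]
contact_force: [-0.5, 0.4, -0.0]
opening: 0.003
```

Request:
move_arm(
  turn=[
    [0,0,0],
    [0,0,0],
    [0,0,0],
    [0,0,0],
    [0,0,0],
    [0,0,0],
    [0,0,0],
    [0,0,0],
    [0,0,0],
    [0,0,0],
  ],
  dp=[
    [0.8,-0.2,0],
    [0.8,-0.2,0],
    [0.8,-0.2,0],
    [0.8,-0.2,0],
    [0.8,-0.2,0],
    [0.8,-0.2,0],
    [0.8,-0.2,0],
    [0.8,-0.2,0],
    [0.8,-0.2,0],
    [0.8,-0.2,0],
  ],
  jaw=[1,1,1,1,1,1,1,1,1,1],
)

```text
clock: 13.52
tool_pos: [0.4657, 0.1094, 0.1643]
eef_rot: [0.769, 0.639, -0.002, -0.001]
contact_force: [0.1, -0.5, -0.2]
opening: 0.003
```

```bash
python3 go.py rd 0.13
```

```text
clock 13.5167 pos [0.4657 0.1094 0.1643] F [ 0.07 -0.5  -0.25] open 0.003 q [-0.38  0.63  0.09  2.08 -0.12  0.44 -0.38]
axes [[0.184, 0.983, -0.004], [0.983, -0.184, 0.0], [-0.001, -0.004, -1.0]]
dp units total [ 7.543 -1.899  1.373]
tilt fix turn [-0.0007  0.0001 -0.    ]
```

Request:
move_arm(
  turn=[
    [-0.0007,0.0001,0],
    [0,0,0],
    [0,0,0],
    [0,0,0],
    [0,0,0],
    [0,0,0],
    [0,0,0],
    [0,0,0],
    [0,0,0],
    [0,0,0],
  ],
  dp=[
    [0.8,-0.2,0],
    [0.8,-0.2,0],
    [0.8,-0.2,0],
    [0.8,-0.2,0],
    [0.8,-0.2,0],
    [0.8,-0.2,0],
    [0.8,-0.2,0.3],
    [0.8,-0.2,0.5],
    [0.8,-0.2,0.5],
    [0.2,-0.1,0],
  ],
  jaw=[1,1,1,1,1,1,1,1,1,1],
)

```text
clock: 14.35
tool_pos: [0.4516, 0.3024, 0.1299]
eef_rot: [0.768, 0.641, -0.0, -0.001]
contact_force: [-0.2, 0.2, 0.9]
opening: 0.009
```

Request:
move_arm(
  turn=[
    [0,0,0],
    [0,0,0],
    [0,0,0],
  ],
  dp=[
    [0,0,0],
    [0,0,0],
    [0,0,0],
  ],
  jaw=[1,1,1],
)

```text
clock: 14.6
tool_pos: [0.4545, 0.2972, 0.1333]
eef_rot: [0.77, 0.638, 0.001, 0.001]
contact_force: [-0.7, 0.2, 0.3]
opening: 0.01
```

```bash
python3 go.py rd 0.06
python3 - <<'E'
from plant import r
import cv2,pickle,numpy as np
st=r.get_state();s=r.snapshot("wrist")
pickle.dump((st,s),open("w6.pkl","wb"))
cv2.imwrite("pics/w6.png",s["frame"])
E
```

```text
clock 14.6 pos [0.4545 0.2972 0.1333] F [-0.69  0.22  0.27] open 0.01 q [-0.75  0.74  0.14  1.92 -0.2   0.49 -0.66]
axes [[0.186, 0.983, 0.003], [0.983, -0.186, -0.001], [0.0, 0.003, -1.0]]
dp units total [ 0.24  -0.095  2.933]
tilt fix turn [ 0.0005 -0.     -0.    ]
```

View pics/w6.png

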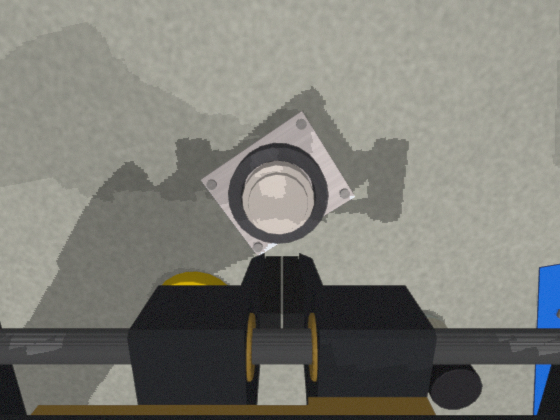

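The round cap's top is at about (278,203) in the wrist view. The jar (70 mm) and tape lie beside it and stay below the gripper body, which bottoms out at about 105 mm.

Run:
```python
from wr import *
st,s=pickle.load(open("w6.pkl","rb"))
print(wray(st,s,278,203,.05))
```

```text
[0.4529 0.3067 0.05  ]
```

Request:
move_arm(
  turn=[
    [0.0005,0,0],
    [0,0,0],
    [0,0,0],
    [0,0,0],
    [0,0,0],
    [0,0,0],
    [0,0,0],
    [0,0,0],
    [0,0,0],
  ],
  dp=[
    [0.24,-0.1,0.5],
    [0,0,0.5],
    [0,0,0.5],
    [0,0,0.5],
    [0,0,0.5],
    [0,0,0.2],
    [0,0,0.2],
    [0,0,0],
    [0,0,0],
  ],
  jaw=[1,1,1,1,1,1,1,1,1],
)

```text
clock: 15.4
tool_pos: [0.4529, 0.3055, 0.0606]
eef_rot: [0.769, 0.639, 0.0, -0.001]
contact_force: [0.2, 0.3, 0.6]
opening: 0.008
```

```bash
python3 go.py rd 0.045
```

```text
clock 15.4 pos [0.4529 0.3055 0.0606] F [0.18 0.27 0.62] open 0.008 q [-0.73  0.87  0.09  1.94 -0.22  0.34 -0.65]
axes [[0.184, 0.983, -0.0], [0.983, -0.184, 0.001], [0.001, -0.0, -1.0]]
dp units total [-0.077  0.04   0.624]
tilt fix turn [-0.0001 -0.0002 -0.    ]
```

Request:
move_arm(
  turn=[
    [0,0,0],
    [0,0,0],
    [0,0,0],
    [0,0,0],
    [0,0,0],
    [0,0,0],
    [0,0,0],
    [0,0,0],
  ],
  dp=[
    [-0.02,0.02,0.1],
    [0,0,0.1],
    [0,0,0.1],
    [0,0,0.1],
    [0,0,0.06],
    [0,0,0.06],
    [0,0,0.05],
    [0,0,0.05],
  ],
  jaw=[1,1,1,1,1,1,1,1],
)

```text
clock: 16.07
tool_pos: [0.4532, 0.3052, 0.0451]
eef_rot: [0.769, 0.639, 0.001, -0.001]
contact_force: [1.1, -0.3, 4.3]
opening: 0.002
```

Request:
move_arm(
  turn=[
    [0,0,0],
    [0,0,0],
    [0,0,0],
  ],
  dp=[
    [0,0,0.05],
    [0,0,0.05],
    [0,0,0],
  ],
  jaw=[1,1,1],
)

```text
clock: 16.32
tool_pos: [0.4532, 0.3052, 0.0425]
eef_rot: [0.769, 0.639, 0.0, -0.001]
contact_force: [0.3, -0.1, 5.2]
opening: 0.005
```

Request:
move_arm(
  turn=[
    [0,0,0],
    [0,0,0],
    [0,0,0],
  ],
  dp=[
    [0,0,0.05],
    [0,0,0.05],
    [0,0,0],
  ],
  jaw=[1,1,1],
)

```text
clock: 16.57
tool_pos: [0.4532, 0.3051, 0.0404]
eef_rot: [0.769, 0.639, 0.001, -0.001]
contact_force: [-1.3, -0.6, 9.4]
opening: 0.004
```

Request:
move_arm(
  turn=[
    [0,0,0],
    [0,0,0],
    [0,0,0],
    [0,0,0],
    [0,0,0],
    [0,0,0],
    [0,0,0],
    [0,0,0],
    [0,0,0],
    [0,0,0],
  ],
  dp=[
    [0,0,0],
    [0,0,0],
    [0,0,0],
    [0,0,-0.2],
    [0,0,-0.4],
    [0,0,-0.8],
    [0,0,-0.8],
    [0,0,-0.8],
    [0,0,-0.8],
    [0,0,-0.8],
  ],
  jaw=[1,1,1,1,1,1,1,1,1,1],
)

```text
clock: 17.4
tool_pos: [0.4527, 0.3046, 0.1562]
eef_rot: [0.769, 0.639, -0.0, -0.001]
contact_force: [0.0, 0.1, 0.4]
opening: 0.005
```

Request:
move_arm(
  turn=[
    [0,0,0],
    [0,0,0],
    [0,0,0],
    [0,0,0],
    [0,0,0],
    [0,0,0],
    [0,0,0],
    [0,0,0],
    [0,0,0],
    [0,0,0],
  ],
  dp=[
    [0.3,0,-0.8],
    [0.8,0,-0.5],
    [0.8,0,0],
    [0.8,0,0],
    [0.8,0,0],
    [0.8,0,0],
    [0.8,0,0],
    [0.5,0,0],
    [0,0,0],
    [0,0,0],
  ],
  jaw=[1,1,1,1,1,1,1,1,1,1],
)

```text
clock: 18.23
tool_pos: [0.4782, 0.4423, 0.1875]
eef_rot: [0.769, 0.639, -0.0, -0.001]
contact_force: [0.6, -1.8, 0.3]
opening: 0.006
```

Run:
```python
from h import *
from plant import r
st=r.get_state(); print(st["clock"],st["tool_pos"])
t=r.snapshot("top");s=r.snapshot("scene")
pickle.dump((t,s),open("end.pkl","wb"))
C={"long":((276,208),(296,210)),"sq":((398,248),(197,180)),"rd":((115,264),(427,168))}
rows=[]
for n,cs in C.items():
    rows.append(np.vstack([cv2.resize(q["frame"][c[1]-38:c[1]+38,c[0]-38:c[0]+38],None,fx=3.5,fy=3.5,interpolation=cv2.INTER_CUBIC) for q,c in zip((t,s),cs)]))
cv2.imwrite("pics/endc.png",np.hstack(rows)); cv2.imwrite("pics/endt.png",t["frame"])
```

```text
18.2333 [0.47824983 0.44228223 0.1874562 ]
```

View pics/endc.png

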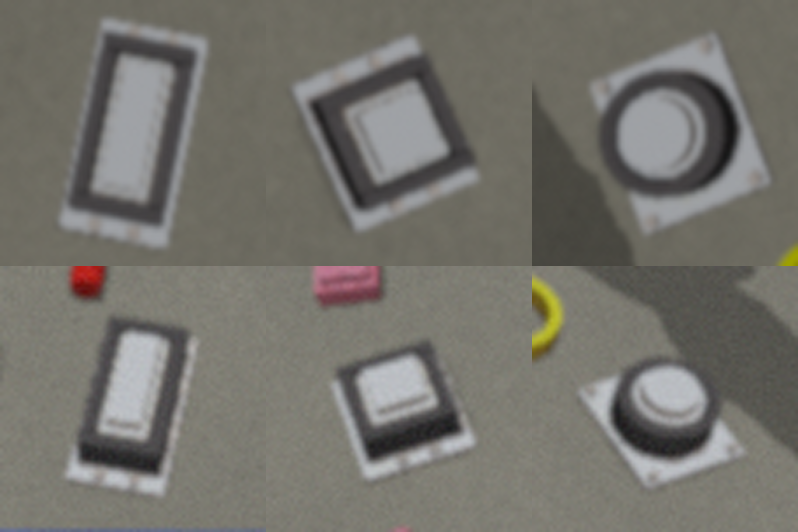

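View pics/endt.png

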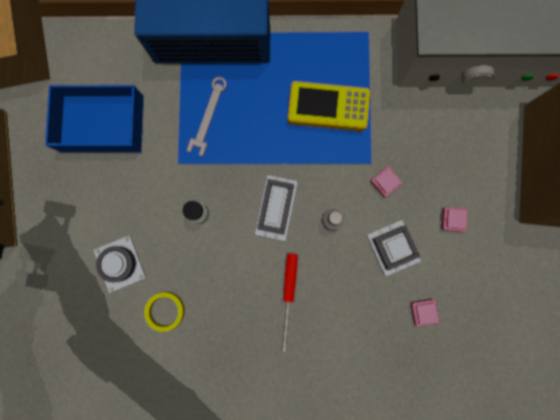

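All three caps now sit lower in their nests than in the first crops, upright and centred. The loose things are at their starting pixels. The arm is clear, so I'm handing in.

```bash
python3 -c "
from plant import r
print(r.finish_job())"
```

```text
the job is handed in; nothing more can be done
None
```

I pressed the oblong, then the square, then the round cap home with the shut fingertips, and handed the job in at about 18 s of the 51 s allowed.

- **Pressing:** On each cap the measured force rose to about 5–6 N near 42 mm. It then reached about 9–10 N at 40.4 mm, which matches reaching the sprung stop. The highest force I read was about 10.3 N, well under 22 N.
- **Last pictures:** All three caps look lower in their nests, upright and centred. The horn, jar, driver, tape, meter, spanner and pink look-alikes look unmoved. The arm is clear of everything.
- **Disagreements:** The wrist-camera estimates differed from the fixed cameras by 3–6 mm sideways. The oblong cap showed little force until the tool was near 44 mm, because I read it after pauses.
- **Not checked:** I judged seat depth from force, tool height and pictures. It was not read directly.

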